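# Flip the flag of the empty spool stand

### The arm

A 6-joint arm with a two-finger parallel gripper is mounted at the origin on the work surface; the furniture and walls round the work are solid. World frame = base frame: x ahead of the robot, y to its left, z up, the work surface at z = 0. Lengths are in m, angles in rad, forces in N, time in s.
With the tool pointing down it reaches from about 0.35 to 0.8 m from the base axis. Payload 7.3 kg.
Tool frame: the origin (TCP) lies on the centre line of the jaws, within the pads' length; the fingertips stand 11 mm ahead of it and the grasp point (between the pads) lies 8 mm behind it; y points along the fingers, x is the direction in which the jaws open and shut, and the axes are right-handed (so a half turn about y gives the same grasp; the last joint's range is limited). The gripper opens to 85 mm and grips with 20 to 120 N. Pads are 22 mm wide; open, the fingers measure 114 mm over their backs; the gripper's body (76 mm by 85 mm) begins 54 mm behind the grasp point. The pads swing forward as they close: fully open they stand 13 mm farther back than shut.
Start: joints at [1.171, 0.342, 1.524, -0, 1.275, -0.146], TCP at [0.132, 0.508, 0.242] pointing down, gripper open.
Joint ranges: [-2.53, 2.53], [-0.77, 2.02], [0.04, 2.7], [-1, 4.14], [0.28, 2.66], [-3.11, 3.11]. Speed limits (rad/s): [2.57, 2.57, 3.14, 3.14, 3.14, 3.14].

### API

Orientations are given as a unit quaternion [x, y, z, w].
In Python, from workcell import read_state, snapshot, sign_off gives the robot as it stands.
- The arm moves only by the tool drive_tool, never from a script. Its argument "targets" is a list of rows, each an object of numbers: "gripper": the opening, from 0 (shut) to 1 (fully open); "dx", "dy", "dz": the shift along the tool's x, y, z in cm; "turn": the turn about the tool's y in rad. In form: [{"gripper": .., "dx": .., "dy": .., "dz": .., "turn": ..}, ...]. A call has 1 to 12 rows; each row is the pose to reach, as a shift and turn from the pose commanded when the call began, along the tool's axes at that moment; what a row does not reach only later rows make up. A row lasts 1/8 s, in which the tool goes at most 62.5 mm and 10.7 degrees, less where a joint would pass 70% of its speed; a pose out of reach is approached as far as the arm can. A call with a gripper value outside its range is refused whole. The fingers move at their own pace and stop on an object; "force" is the grip in N (left out, the last holds). Time passes only in rows, so rows that repeat a pose let the fingers close. It gives the time, the measured TCP pose, the force and the opening at its end, in the units of the state.
- read_state(): the state, without advancing time (a new reading comes with each control period).
- snapshot(name): name is "side" or "top" or "wrist"; returns a dict with "color" (400x640x3 uint8, red, green, blue), "intrinsics" (3x3 intrinsics, pixels), "cam_to_world" (4x4, takes a point from camera to world coordinates). Camera axes: x right, y down, z forward; pixel columns grow to the right and rows downward; lengths in m; the calibration is good to about 2 mm. A picture is of the moment at which its call begins. There is no depth.
- sign_off(): hands the job in, once; it reports no verdict.
The state is a dict: "t": time; "joint_positions": joint angles; "joint_vel": joint speeds; "tau": joint torques, N m; "ee_pos": TCP position; "tool_rot": TCP orientation; "ft_force": force on the tool from outside, world axes, zero at the start; "ft_torque": the same for the moment, N m; "opening": finger opening in m.
Only numpy, scipy, OpenCV 4.12 (cv2) and the standard library are available. Lean on these libraries where they do the work, as an engineer would, in place of code of your own. Each camera call takes 0.05 s, during which the arm holds its last target.

### The job

Three spool stands stand side by side on the bench, and one of them has run out: its cup is empty. With the fingertips, push that stand's hinged flag right over its pivot, from the robot's side to the cup's side, until it lies flat and shows its other face (the one with the raised ring). Leave the other two flags, the spools and the small things around as they are.

Things in the scene. Friction and masses are not known exactly. Their poses are not given: they have to be found in the camera images.
- empty_pivot (a point): Centre of the pivot axis of the stand whose cup is EMPTY (the one to work on), 100 mm above the bench; fixed. x points from the pivot to the cup at the back, away from the robot (turned up to 0.2 rad), y left along the pivot axis, z up. 
- stand_empty: The empty stand, screwed down; origin on the bench under the pivot, axes as the pivot's. Wooden base 256 x 90 x 12 mm, from 90 mm in front of the pivot to 166 mm behind it; two dark steel cheeks, 86 mm over their outsides, up to 113 mm high, carry the flag between them; round aluminium cup (72 mm across, rim 22 mm above the bench) 125 mm behind the pivot. The other stands are the same.
- empty_leaf (a point): Middle of the free end of the empty stand's flag leaf, moves with it: an aluminium plate 64 mm wide (y), 6 mm thick, reaching 72 mm from the pivot. At joint 0 it is level at pivot height on the robot's side, raised bar (2 mm) on its upper face, raised ring (3 mm) on its under face. When the leaf stands at 65 degrees or more it can be pushed over from the robot's side, then pressed flat.
- empty_tail (a point): End of the thumb tail of the same flag (30 mm wide, 6 mm thick, round end), on the side of the pivot opposite the leaf, bent up 25 degrees: at joint 0 it reaches 56 mm behind the pivot, 26 mm above it, free room below. A fingertip 45 mm behind the pivot, pressed down to 30 mm below pivot height, raises the leaf to about 70 degrees. Friction hinge, stays where left: 2 N at tail, 1 to 2 N at leaf end.
- flag_empty (a joint): Flag of the empty stand, rad; 0 = leaf level towards the robot (bar face up), pi/2 = leaf upright, pi = leaf level away from the robot, towards the cup (ring face up). Starts between 0 and 0.15.
- tall_pivot (a point): Centre of the pivot axis of the stand that holds the slimmer spool, 100 mm above the bench; fixed. x points from the pivot to the cup at the back, away from the robot (turned up to 0.2 rad), y left along the pivot axis, z up. Same make.
- flag_tall (a joint): Flag of that stand, to be left alone; rad; 0 = leaf level towards the robot (bar face up), pi/2 = leaf upright, pi = leaf level away from the robot, towards the cup (ring face up). Starts between 0 and 0.15.
- wide_pivot (a point): Centre of the pivot axis of the stand that holds the thicker spool, 100 mm above the bench; fixed. x points from the pivot to the cup at the back, away from the robot (turned up to 0.2 rad), y left along the pivot axis, z up. Same make.
- flag_wide (a joint): Flag of that stand, to be left alone; rad; 0 = leaf level towards the robot (bar face up), pi/2 = leaf upright, pi = leaf level away from the robot, towards the cup (ring face up). Starts between 0 and 0.15.
- spool_tall: White thread spool, 44 mm across and 60 mm high, standing loose in its cup; origin at the centre of its underside, 16 mm above the bench.
- spool_wide: White thread spool, 54 mm across and 62 mm high, standing loose in its cup; origin at the centre of its underside, 16 mm above the bench.
- bobbin: Loose sewing machine bobbin, 21 mm across and 12 mm high, on the bench between two stands; origin at the centre of its underside.
- thimble: Loose steel thimble, 18 mm across and 23 mm high, on the bench between two stands; origin at the centre of its underside.
- tape_measure: Loose round tape measure, 51 x 66 x 19 mm, on the bench at the left; origin at the middle of its underside.
Mind the look-alikes: they are no part of the job. What is shaped like the spool_wide but red or yellow is not meant.

How it is judged:
At the end, for the whole second after the job is handed in: The empty stand's flag lies flat on the cup's side, ring face up, within 0.12 rad of fully over and at rest; the other flags are raised by less than 0.4 rad; both spools stand upright (0.15 rad), and they, the bobbin, thimble and tape measure are within 20 mm of their start (value of joint flag_empty above 3.02 rad and velocity of joint flag_empty between -0.1 and 0.1 rad/s and value of joint each of flag_tall, flag_wide below 0.4 rad and distance of each of spool_tall, spool_wide, bobbin, thimble, tape_measure from where it was at the start of the episode below 0.02 m and angle between each of spool_tall, spool_wide's own z axis and vertical below 0.15 rad); the robot touches nothing.
It fails at once if the flag of a stand that still has its spool is turned up (0.4 rad or more) (value of joint any of flag_tall, flag_wide above 0.4 rad).
It fails at once if a spool, the bobbin, the thimble or the tape measure is lifted, carried or knocked more than 20 mm from its place (distance of any of spool_tall, spool_wide, bobbin, thimble, tape_measure from where it was at the start of the episode above 0.02 m).
It also fails if it takes over 42 s, if anything falls off the work surface, if the arm or the gripper's body presses on something with over 40 N, if the wrist force passes 120 N, or if a joint passes its speed limit or range.

## Working session

There is one attempt and no reset: what is moved stays moved. The work goes in short steps, Python scripts to look and compute and a tool call to move; the robot and the scene stay as the last step left them, time stands still between calls to the robot, and variables do not carry over. Pictures are saved under pics/ and viewed, and the job is handed in when it is done.

Besides the shell and the picture viewer there is one more tool, called after "Call:" in YAML: its name, and indented under it one key for each argument. drive_tool: Moves the arm, as the interface text tells. Its arguments: {"type":"object","properties":{"targets":{"type":"array"},"force":{"type":"number"}},"required":["targets"]}

```bash
mkdir -p pics; python3 - <<'E'
from workcell import *
import cv2,json,numpy as np
s=read_state();print({k:np.round(v,3).tolist() for k,v in s.items()})
for n in ["side","top","wrist"]:
    d=snapshot(n);cv2.imwrite(f"pics/{n}0.png",d["color"][:,:,::-1]);np.savez(f"{n}0.npz",**d)
    print(n,d["intrinsics"].round(1).tolist(),d["cam_to_world"].round(3).tolist())
E
```

```text
{'t': 0.0, 'joint_positions': [1.171, 0.343, 1.525, 0.0, 1.275, -0.146], 'joint_vel': [0.002, 0.001, -0.001, -0.001, 0.0, 0.003], 'tau': [0.001, -43.37, -24.601, -0.0, 0.008, -0.0], 'ee_pos': [0.132, 0.508, 0.242], 'tool_rot': [0.56, 0.432, -0.433, -0.559], 'ft_force': [-0.277, 0.968, 0.833], 'ft_torque': [-0.006, -0.033, 0.012], 'opening': 0.085}
side [[467.6, 0.0, 318.4], [0.0, 467.6, 201.3], [0.0, 0.0, 1.0]] [[-1.0, 0.012, -0.019, 0.564], [0.023, 0.579, -0.815, 1.043], [0.001, -0.815, -0.58, 0.807], [0.0, 0.0, 0.0, 1.0]]
top [[376.5, 0.0, 316.5], [0.0, 376.5, 203.2], [0.0, 0.0, 1.0]] [[0.015, -0.997, 0.07, 0.463], [-1.0, -0.016, -0.003, 0.072], [0.004, -0.07, -0.998, 1.124], [0.0, 0.0, 0.0, 1.0]]
wrist [[352.9, 0.0, 323.4], [0.0, 352.9, 191.9], [0.0, 0.0, 1.0]] [[0.251, 0.934, 0.253, 0.067], [0.968, -0.241, -0.068, 0.524], [-0.002, 0.262, -0.965, 0.371], [0.0, 0.0, 0.0, 1.0]]
```

View pics/top0.png

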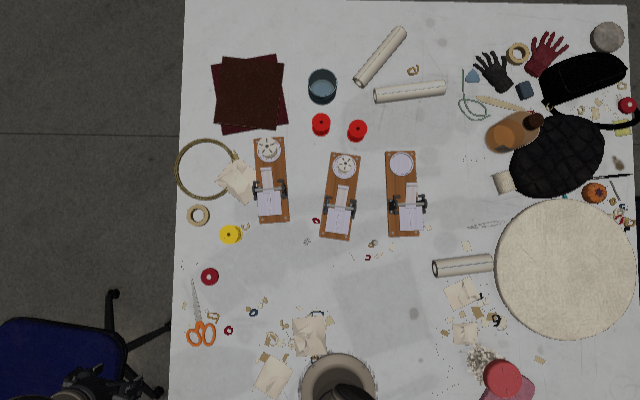

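View pics/side0.png

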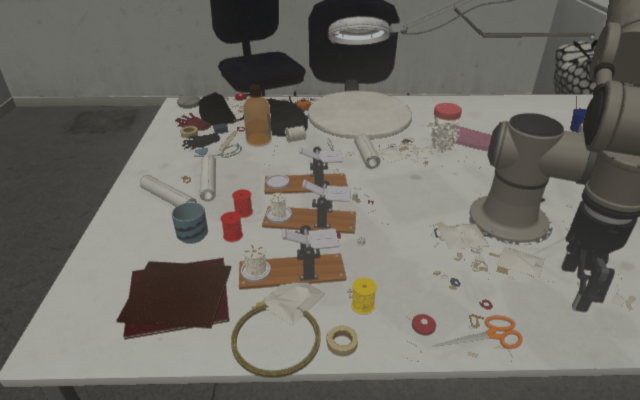

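View pics/wrist0.png

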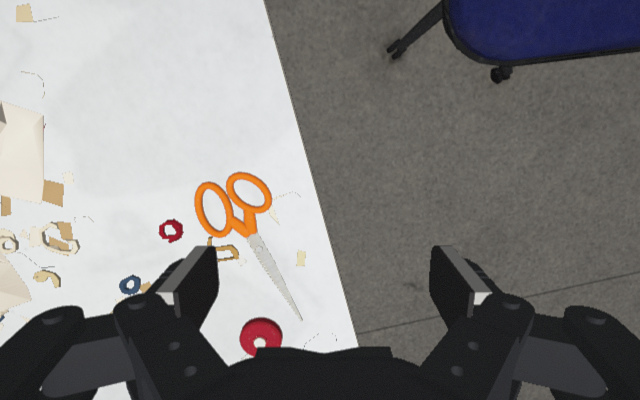

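```bash
python3 - <<'E'
import cv2
t=cv2.imread("pics/top0.png");cv2.imwrite("pics/topc.png",cv2.resize(t[135:255,300:450],None,fx=5,fy=5,interpolation=cv2.INTER_CUBIC))
t=cv2.imread("pics/side0.png");cv2.imwrite("pics/sidec.png",cv2.resize(t[135:295,230:380],None,fx=3.7,fy=3.7,interpolation=cv2.INTER_CUBIC))
E
```

```text
(no output)
```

View pics/topc.png

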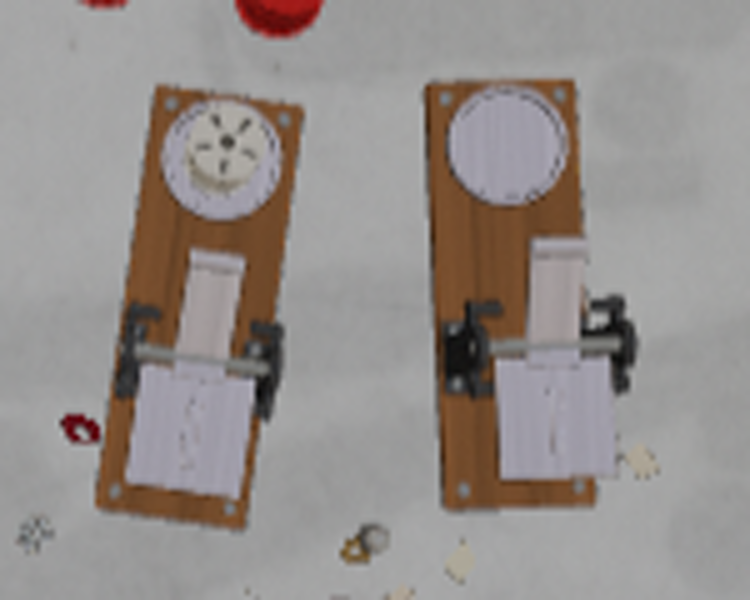

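View pics/sidec.png

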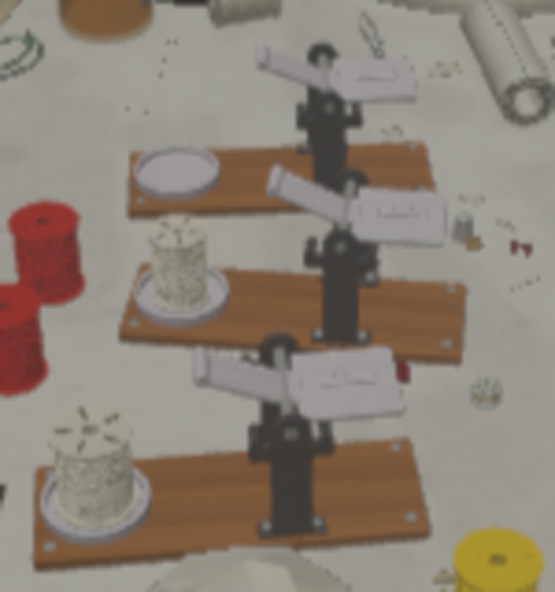

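```bash
cat >h.py <<'E'
import numpy as np
def ray(n,u,v,z):
    d=np.load(n+"0.npz");K=d["intrinsics"];T=d["cam_to_world"]
    r=T[:3,:3]@np.linalg.inv(K)@[u,v,1];o=T[:3,3]
    return o+r*(z-o[2])/r[2]
def topc(u,v,z): return ray("top",(u+.5)/5-.5+300,(v+.5)/5-.5+135,z)
def sidec(u,v,z): return ray("side",(u+.5)/3.7-.5+230,(v+.5)/3.7-.5+135,z)
E
python3 - <<'E'
from h import *
np.set_printoptions(precision=4,suppress=True)
c=[topc(u,v,.012) for u,v in[(427,82),(575,80),(595,507),(443,508)]]
back=(c[0]+c[1])/2;front=(c[2]+c[3])/2
print(c,np.linalg.norm(back-front),np.linalg.norm(c[0]-c[1]))
ax=(back-front);ax/=np.linalg.norm(ax);print("yaw",np.arctan2(ax[1],ax[0]))
mid=(back+front)/2; p=mid-ax*0.038;print("pivot",p)
cup=topc(507,146,.022);print("cup",cup,"pivot from cup",cup-ax*.125)
print("shaft",topc(555,345,.1), "tail end",topc(559,242,.126),"leaf corners",topc(501,478,.105),topc(618,474,.105))
c=[sidec(u,v,.012) for u,v in[(130,152),(428,142),(130,212)]];print("side corners",c)
print("side pivot mid", sidec(325,73,.1),"tailend side",sidec(263,56,.126))
print("thimble",topc(372,540,.02))
c=[topc(u,v,.012) for u,v in[(155,85),(302,104),(243,527),(97,507)]];print("mid",c, np.linalg.norm(c[0]-c[1]))
E
```

```text
[array([ 0.7015, -0.1339,  0.012 ]), array([ 0.7042, -0.2226,  0.012 ]), array([ 0.4495, -0.2336,  0.012 ]), array([ 0.4476, -0.144 ,  0.012 ])] 0.2545234980954935 0.08873283364527083
yaw 0.04148932369518827
pivot [ 0.5377 -0.1851  0.012 ]
cup [ 0.6618 -0.1795  0.022 ] pivot from cup [ 0.5369 -0.1847  0.022 ]
shaft [ 0.5384 -0.1879  0.1   ] tail end [ 0.5917 -0.1836  0.126 ] leaf corners [ 0.4655 -0.1572  0.105 ] [ 0.4686 -0.2206  0.105 ]
side corners [array([ 0.7046, -0.2188,  0.012 ]), array([ 0.4475, -0.2296,  0.012 ]), array([ 0.6981, -0.1272,  0.012 ])]
side pivot mid [ 0.5375 -0.1973  0.1   ] tailend side [ 0.5877 -0.1802  0.126 ]
thimble [ 0.4284 -0.101   0.02  ]
mid [array([0.697 , 0.0289, 0.012 ]), array([ 0.687 , -0.0592,  0.012 ]), array([ 0.4346, -0.0262,  0.012 ]), array([0.445 , 0.0599, 0.012 ])] 0.08862284776022379
```

```bash
cat >>h.py <<'E'
from scipy.spatial.transform import Rotation as Ro
P=np.array([.538,-.186,.1]);YAW=.042
def loc(x,y,z):
    c,s=np.cos(YAW),np.sin(YAW);return P+[c*x-s*y,s*x+c*y,z]
def row(tcp):
    from workcell import read_state
    s=read_state();R=Ro.from_quat(s["tool_rot"]).as_matrix()
    d=R.T@(np.array(tcp)-s["ee_pos"])*100
    ty=np.array([-np.sin(YAW),np.cos(YAW),0])
    if ty@R[:,0]<0: ty=-ty
    v=R.T@ty; turn=np.arctan2(-v[2],v[0])
    print("row cm",d.round(2),"turn",round(turn,4))
E
python3 - <<'E'
from h import *
from workcell import read_state
s=read_state();print(Ro.from_quat(s["tool_rot"]).as_matrix().round(3))
print(loc(.045,0,.1));row(loc(.045,0,.1))
E
```

```text
[[ 0.251 -0.    -0.968]
 [ 0.968 -0.001  0.251]
 [-0.001 -1.     0.   ]]
[ 0.58296032 -0.18411056  0.2       ]
row cm [-55.65   4.24 -61.06] turn -0.2958
```

Call:
drive_tool:
  targets:
    - {"gripper": 0, "dx": -55.7, "dy": 0, "dz": -61.1, "turn": -0.296}
    - {"gripper": 0, "dx": -55.7, "dy": 0, "dz": -61.1, "turn": -0.296}
    - {"gripper": 0, "dx": -55.7, "dy": 0, "dz": -61.1, "turn": -0.296}
    - {"gripper": 0, "dx": -55.7, "dy": 0, "dz": -61.1, "turn": -0.296}
    - {"gripper": 0, "dx": -55.7, "dy": 0, "dz": -61.1, "turn": -0.296}
    - {"gripper": 0, "dx": -55.7, "dy": 0, "dz": -61.1, "turn": -0.296}
    - {"gripper": 0, "dx": -55.7, "dy": 0, "dz": -61.1, "turn": -0.296}
    - {"gripper": 0, "dx": -55.7, "dy": 0, "dz": -61.1, "turn": -0.296}
    - {"gripper": 0, "dx": -55.7, "dy": 0, "dz": -61.1, "turn": -0.296}
    - {"gripper": 0, "dx": -55.7, "dy": 0, "dz": -61.1, "turn": -0.296}
    - {"gripper": 0, "dx": -55.7, "dy": 0, "dz": -61.1, "turn": -0.296}
    - {"gripper": 0, "dx": -55.7, "dy": 0, "dz": -61.1, "turn": -0.296}

```text
t: 1.65
ee_pos: [0.5399, -0.1185, 0.2421]
tool_rot: [0.489, 0.51, -0.51, -0.49]
ft_force: [0.1, -0.2, 0.1]
opening: 0.0
```

```bash
python3 - <<'E'
from h import *
row(loc(.045,0,.1))
E
```

```text
row cm [-6.74  4.2  -4.02] turn -0.0002
```

Call:
drive_tool:
  targets:
    - {"gripper": 0, "dx": -6.7, "dy": 0, "dz": -4.0, "turn": 0}
    - {"gripper": 0, "dx": -6.7, "dy": 4.2, "dz": -4.0, "turn": 0}
    - {"gripper": 0, "dx": -6.7, "dy": 4.2, "dz": -4.0, "turn": 0}

```text
t: 2.02
ee_pos: [0.5802, -0.1821, 0.1963]
tool_rot: [-0.487, -0.509, 0.511, 0.493]
ft_force: [0.5, 0.7, -0.1]
opening: 0.0002
```

```bash
python3 - <<'E'
from h import *
from workcell import snapshot
import cv2
row(loc(.045,0,.1))
for n in["wrist","side"]:
    d=snapshot(n);im=d["color"][:,:,::-1]
    if n=="side": im=cv2.resize(im[60:260,220:420],None,fx=3,fy=3,interpolation=cv2.INTER_CUBIC)
    cv2.imwrite(f"pics/{n}1.png",im)
E
```

```text
row cm [-0.21 -0.38 -0.26] turn -0.0016
```

View pics/wrist1.png

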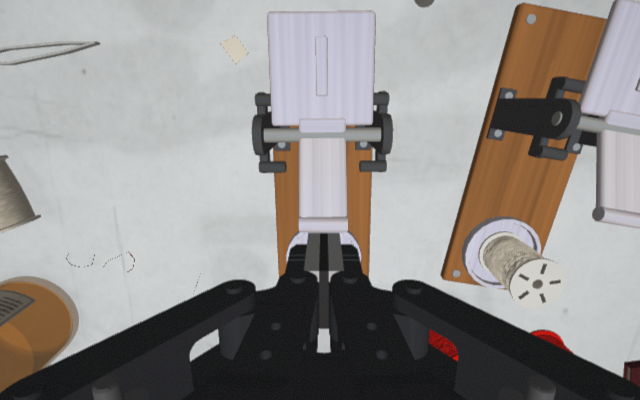

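View pics/side1.png

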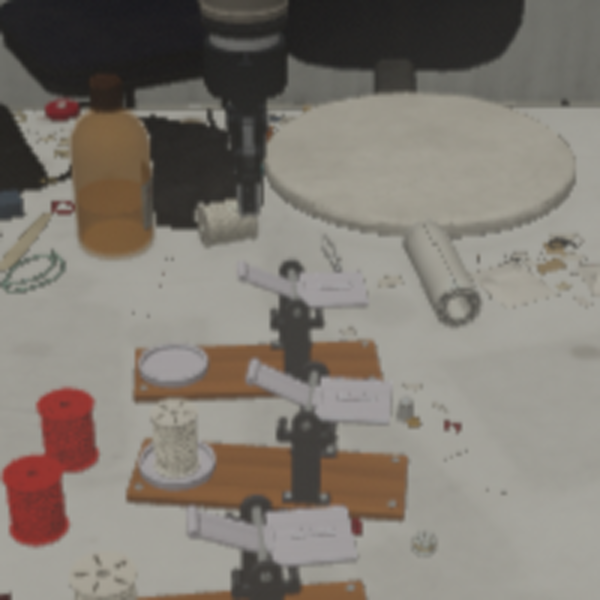

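Call:
drive_tool:
  targets:
    - {"gripper": 0, "dx": 0, "dy": 3, "dz": 0, "turn": 0}
    - {"gripper": 0, "dx": 0, "dy": 4.5, "dz": 0, "turn": 0}
    - {"gripper": 0, "dx": 0, "dy": 6, "dz": 0, "turn": 0}
    - {"gripper": 0, "dx": 0, "dy": 7.5, "dz": 0, "turn": 0}

```text
t: 2.62
ee_pos: [0.5828, -0.1817, 0.1257]
tool_rot: [0.49, 0.511, -0.51, -0.488]
ft_force: [0.7, -0.8, 1.4]
opening: -0.0001
```

```bash
python3 - <<'E'
from h import *
row(loc(.045,0,-.019))
E
```

```text
row cm [-0.24  4.48  0.  ] turn 0.0007
```

Call:
drive_tool:
  targets:
    - {"gripper": 0, "dx": -0.2, "dy": 1.2, "dz": 0, "turn": 0}
    - {"gripper": 0, "dx": -0.2, "dy": 2.4, "dz": 0, "turn": 0}
    - {"gripper": 0, "dx": -0.2, "dy": 3.6, "dz": 0, "turn": 0}
    - {"gripper": 0, "dx": -0.2, "dy": 4.5, "dz": 0, "turn": 0}
    - {"gripper": 0, "dx": -0.2, "dy": 4.5, "dz": 0, "turn": 0}

```text
t: 3.25
ee_pos: [0.5817, -0.1836, 0.0793]
tool_rot: [-0.489, -0.51, 0.511, 0.49]
ft_force: [0.4, -0.4, 0.1]
opening: 0.0
```

```bash
cat > pic.py <<'E'
import sys,cv2
from workcell import snapshot
k=sys.argv[1]
im=snapshot("side")["color"][:,:,::-1]
a=cv2.resize(im[100:220,250:370],None,fx=4.5,fy=4.5,interpolation=cv2.INTER_CUBIC)
cv2.imwrite(f"pics/s{k}.png",a)
cv2.imwrite(f"pics/w{k}.png",snapshot("wrist")["color"][:,:,::-1])
E
python3 pic.py 2; python3 -c "
from h import *
row(loc(.045,0,-.019))"
```

```text
row cm [-0.04 -0.08 -0.08] turn 0.0002
```

View pics/s2.png

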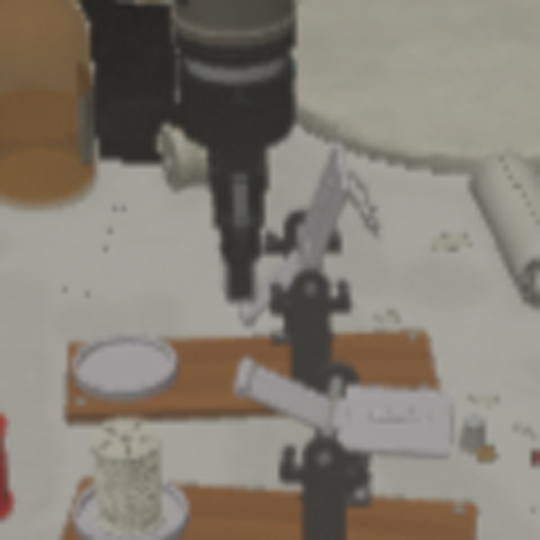

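View pics/w2.png

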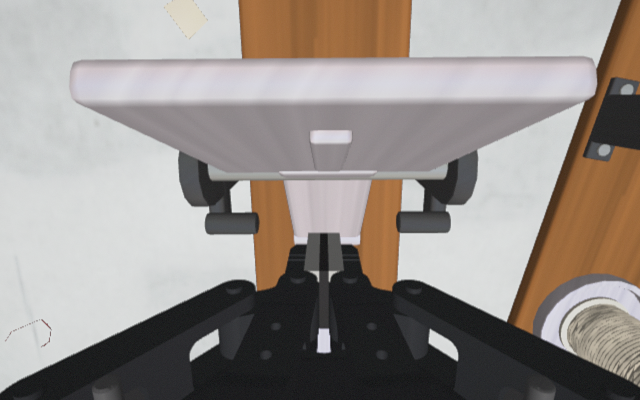

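Call:
drive_tool:
  targets:
    - {"gripper": 0, "dx": 0, "dy": -6, "dz": 0, "turn": 0}
    - {"gripper": 0, "dx": 0, "dy": -12, "dz": 0, "turn": 0}
    - {"gripper": 0, "dx": 0, "dy": -14, "dz": 0, "turn": 0}
    - {"gripper": 0, "dx": 0, "dy": -14, "dz": 5, "turn": 0}
    - {"gripper": 0, "dx": 0, "dy": -14, "dz": 11, "turn": 0}
    - {"gripper": 0, "dx": 0, "dy": -14, "dz": 11, "turn": 0}

```text
t: 4.1
ee_pos: [0.4682, -0.1875, 0.2203]
tool_rot: [-0.489, -0.51, 0.51, 0.491]
ft_force: [0.6, -0.5, 0.2]
opening: 0.0002
```

```bash
python3 pic.py 3; python3 -c "
from h import *
row(loc(-.065,0,.06))"
```

```text
row cm [ 0.01  6.13 -0.05] turn -0.0006
```

View pics/s3.png

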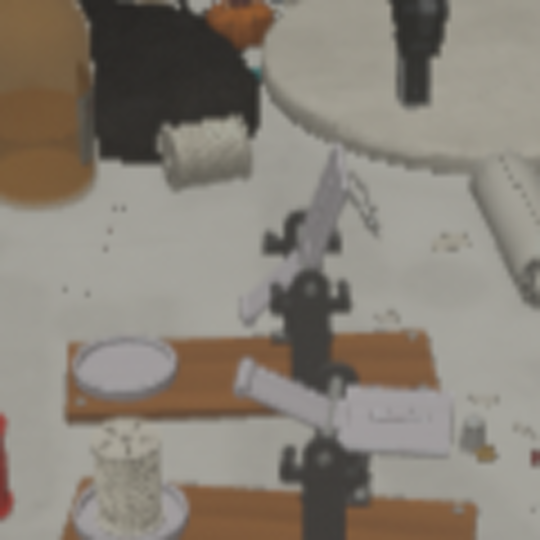

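The leaf stays at about 70° (end at crop pixel 338,152), and the fingers are clear on the robot side. Next I lower the tool and push.

Call:
drive_tool:
  targets:
    - {"gripper": 0, "dx": 0, "dy": 6, "dz": 0, "turn": 0}
    - {"gripper": 0, "dx": 0, "dy": 6, "dz": 0, "turn": 0}
    - {"gripper": 0, "dx": 0, "dy": 6, "dz": -2, "turn": 0}
    - {"gripper": 0, "dx": 0, "dy": 6, "dz": -3.5, "turn": 0}
    - {"gripper": 0, "dx": 0, "dy": 6, "dz": -5, "turn": 0}
    - {"gripper": 0, "dx": 0, "dy": 6, "dz": -6.5, "turn": 0}
    - {"gripper": 0, "dx": 0, "dy": 6, "dz": -8, "turn": 0}
    - {"gripper": 0, "dx": 0, "dy": 6, "dz": -9, "turn": 0}
    - {"gripper": 0, "dx": 0, "dy": 6, "dz": -10, "turn": 0}
    - {"gripper": 0, "dx": 0, "dy": 6, "dz": -10, "turn": 0}

```text
t: 5.45
ee_pos: [0.5729, -0.1842, 0.1607]
tool_rot: [0.49, 0.511, -0.51, -0.489]
ft_force: [0.3, -0.1, 0.3]
opening: 0.0002
```

```bash
python3 pic.py 4; python3 -c "
from h import *
row(loc(.055,0,.08))"
```

```text
row cm [-0.04 -1.96 -2.09] turn 0.0003
```

View pics/s4.png

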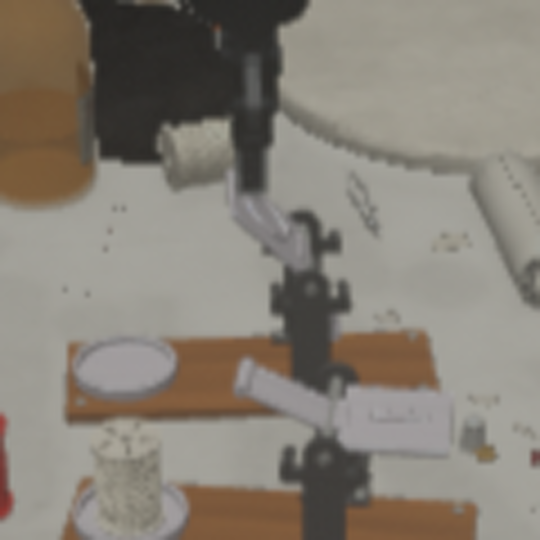

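View pics/w4.png

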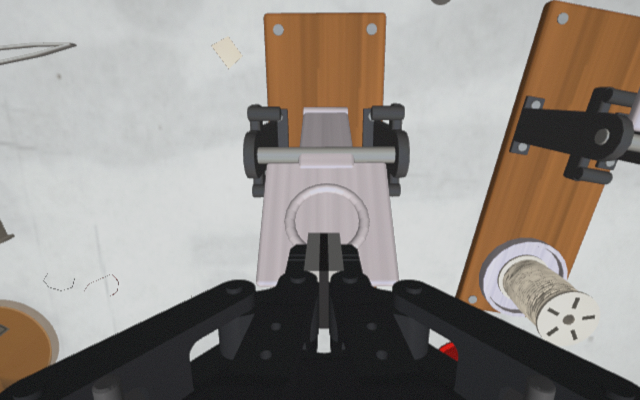

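The leaf is now well past upright with its ring facing the camera. I'll lift, move forward and press down.

Call:
drive_tool:
  targets:
    - {"gripper": 0, "dx": 0, "dy": -2.5, "dz": 0.3, "turn": 0}
    - {"gripper": 0, "dx": 0, "dy": -3, "dz": 0, "turn": 0}
    - {"gripper": 0, "dx": 0, "dy": -3, "dz": -2.3, "turn": 0}
    - {"gripper": 0, "dx": 0, "dy": -3, "dz": -2.3, "turn": 0}
    - {"gripper": 0, "dx": 0, "dy": -1, "dz": -2.3, "turn": 0}
    - {"gripper": 0, "dx": 0, "dy": 0.5, "dz": -2.3, "turn": 0}
    - {"gripper": 0, "dx": 0, "dy": 2, "dz": -2.3, "turn": 0}
    - {"gripper": 0, "dx": 0, "dy": 3.2, "dz": -2.3, "turn": 0}
    - {"gripper": 0, "dx": 0, "dy": 4.2, "dz": -2.3, "turn": 0}
    - {"gripper": 0, "dx": 0, "dy": 4.2, "dz": -2.3, "turn": 0}

```text
t: 6.8
ee_pos: [0.5935, -0.1828, 0.1167]
tool_rot: [-0.488, -0.51, 0.511, 0.491]
ft_force: [0.3, 0.5, -0.5]
opening: 0.0002
```

```bash
python3 pic.py 5
```

```text
(no output)
```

View pics/s5.png

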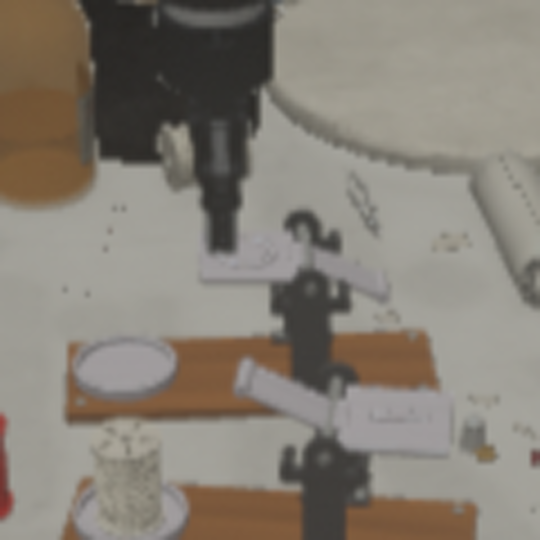

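Call:
drive_tool:
  targets:
    - {"gripper": 0, "dx": 0, "dy": 0.15, "dz": 0, "turn": 0}
    - {"gripper": 0, "dx": 0, "dy": 0.25, "dz": 0, "turn": 0}
    - {"gripper": 0, "dx": 0, "dy": 0.25, "dz": 0, "turn": 0}

```text
t: 7.28
ee_pos: [0.5949, -0.1833, 0.1157]
tool_rot: [-0.489, -0.51, 0.51, 0.489]
ft_force: [-0.1, -0.4, 0.6]
opening: -0.0
```

Call:
drive_tool:
  targets:
    - {"gripper": 0, "dx": 0, "dy": 0.15, "dz": 0, "turn": 0}
    - {"gripper": 0, "dx": 0, "dy": 0.3, "dz": 0, "turn": 0}
    - {"gripper": 0, "dx": 0, "dy": 0.3, "dz": 0, "turn": 0}

```text
t: 7.65
ee_pos: [0.5952, -0.1833, 0.1139]
tool_rot: [0.49, 0.511, -0.51, -0.489]
ft_force: [-2.6, 0.5, 7.5]
opening: -0.0001
```

Call:
drive_tool:
  targets:
    - {"gripper": 0, "dx": 0, "dy": 0.15, "dz": 0, "turn": 0}
    - {"gripper": 0, "dx": 0, "dy": 0.15, "dz": 0, "turn": 0}

```text
t: 7.9
ee_pos: [0.5952, -0.1834, 0.1137]
tool_rot: [0.49, 0.511, -0.51, -0.489]
ft_force: [-5.5, 2.2, 15.7]
opening: -0.0
```

The force climbed from 7.5 to 15.7 N while the height changed by only 0.2 mm, so the leaf is on its stop. I'll retract straight up and check.

Call:
drive_tool:
  targets:
    - {"gripper": 0, "dx": 0, "dy": -1, "dz": 0, "turn": 0}
    - {"gripper": 0, "dx": 0, "dy": -6, "dz": 0, "turn": 0}
    - {"gripper": 0, "dx": 0, "dy": -12, "dz": 0, "turn": 0}
    - {"gripper": 0, "dx": 0, "dy": -12, "dz": 5, "turn": 0}
    - {"gripper": 0, "dx": 0, "dy": -12, "dz": 11, "turn": 0}
    - {"gripper": 0, "dx": 0, "dy": -12, "dz": 15, "turn": 0}
    - {"gripper": 0, "dx": 0, "dy": -12, "dz": 15, "turn": 0}
    - {"gripper": 0, "dx": 0, "dy": -12, "dz": 15, "turn": 0}

```text
t: 8.9
ee_pos: [0.4461, -0.1899, 0.2317]
tool_rot: [0.49, 0.511, -0.51, -0.489]
ft_force: [0.2, 0.7, 0.7]
opening: 0.0001
```

```bash
python3 pic.py 6; python3 - <<'E'
from workcell import *
import cv2
print(read_state()["ft_force"].__repr__())
t=snapshot("top")["color"][:,:,::-1];cv2.imwrite("pics/top6.png",cv2.resize(t[125:255,240:450],None,fx=3.8,fy=3.8,interpolation=cv2.INTER_CUBIC))
E
```

```text
array([ 0.03308938,  0.74157791, -0.4857564 ])
```

View pics/s6.png

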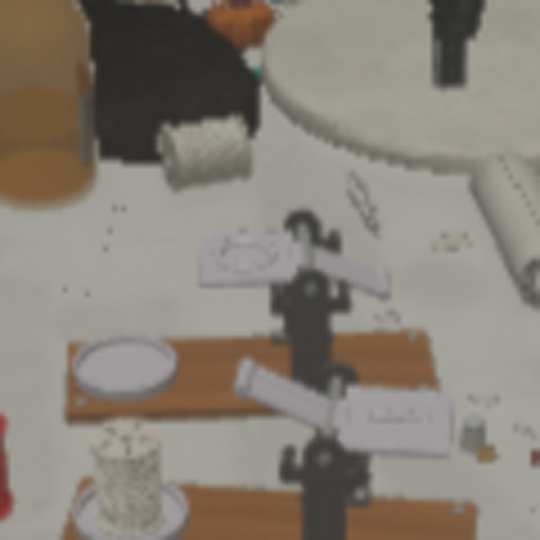

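View pics/top6.png

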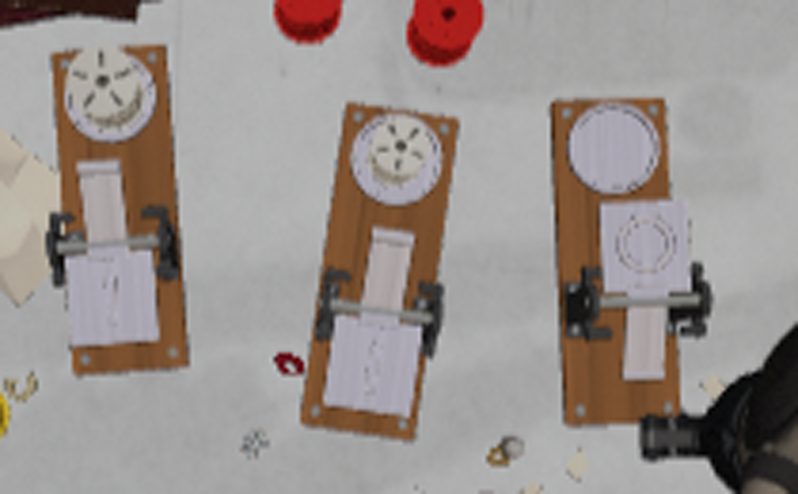

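```bash
python3 -c "
from workcell import *
print(sign_off())"
```

```text
the job is handed in; nothing more can be done
None
```

I turned the empty stand's flag (the rightmost stand) fully over. It now lies on the cup's side with the ring face up, and I handed the job in at about 9 s.

I pressed the tail down, which raised the leaf to about 70°. Then I pushed the leaf over from the robot's side with the closed fingertips and pressed it flat.

**Flag flat:** I had no direct reading of the joint angle, so this rests on three indirect checks:
- **Force:** under the last press it rose from 7.5 to about 16 N with only 0.2 mm of further movement, so the leaf was on its stop.
- **Fingertip height:** the tip ended at about 103 mm, which matches the leaf's upper face when flat.
- **Pictures:** after I withdrew, the side and top views showed the ring face up and the leaf level.

**Everything else:** in the last pictures the other two flags, both spools, the bobbin and the thimble looked unmoved. I never located the tape measure, so it was not checked; the arm worked only around the empty stand. The gripper ended clear of the stand, with only sensor noise on the wrist force. No check failed or disagreed.

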